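Rack under the label reader, boom out to the mark

TASK

Lift the tube rack that has a handle by that handle, and set it down gently, upright and flat, in the shallow white tray of the reading station. Then press the lock button on top of the station's sleeve fully down, and pull the reader boom out by the upright knob on its head until its pointer lines up with the one long mark on the scale. A spring pulls the boom back, so finish while still holding the knob with the pointer at the mark; leave everything else on the desk where it is.

Things in the scene. Friction and masses are not known exactly. Their poses are not given: they have to be found in the camera images.
- rack: yellow tube rack with ten white-capped tubes fixed in it and a carrying handle, about 350 g (it varies). Origin at the centre of its underside; 46 mm along its x, 130 mm along its y, z up; caps end 78 mm above the underside
- handle: the rack's handle, rigid with it: a square bar 12 x 12 mm, 130 mm long along its y (the rack's y), on an upright at each end (8 mm thick along y). Origin at the middle of the bar, 115 mm above the rack's underside; 31 mm free below the bar, over the caps
- tray_floor (a point): centre of the inner floor of the white tray on the station, 10 mm above the desk. Axes: y along the tray and in the direction in which the boom extends; z up. The inside is 70 mm along x and 154 mm along y, the rim 6 mm above the floor; the rack stands in it lengthways, either way round
- station: the fixed reading station: grey base plate 100 x 520 mm, tray at its +y end, post at its -y end carrying a level white square sleeve (36 mm, axis 180 mm above the desk) from which the boom slides out over the tray. Origin under the plate, 120 mm on the -y side of the tray's centre, same axes as the tray; sleeve from y = -270 to -90 mm
- lock (a joint): travel of the lock button in m: 0 up (boom locked), 0.010 fully down. It is free of the boom from about 0.006. Pressing takes about 4 N all the way; it stays down when let go
- lock_top (a point): centre of the top of the lock button, a plain steel cap 30 mm across that stands up 14 mm from the top of the sleeve (4 mm when pressed) and moves straight down; on the sleeve's centre line, 290 mm on the -y side of the tray's centre
- boom: the telescoping boom, a 24 mm square steel bar with a white reader head (52 x 50 x 40 mm deep) at its end, sliding along +y. Its origin, on the sleeve's axis, coincides with the station's origin in plan when drawn in. It can come out 150 mm to its end stop. Locked (2 mm play) until the button is pressed; a spring pulls it back with 2.3 N drawn in, about 4 N near the mark; friction 0.8 N
- knob (a point): upright black knob on the reader head at the boom's end, 24 x 24 mm and 45 mm tall, moving with the boom. The point is the centre of its underside, on the top of the head, 200 mm above the desk. z up, y in the direction in which the boom extends
- pointer (a point): middle of the pointer, a black bar 3 mm wide that comes out of the sleeve's side (+x of the tray's frame), 34 mm long along x, just above the scale; it moves along y with the boom, as far as the boom does
- scale_mark (a point): middle of the one long black mark (31 x 3 mm, along x) on the white scale plate (32 x 100 mm) at the sleeve's side; short marks every 10 mm beside it. Same axes as the tray. The plate is fixed, but elsewhere along the sleeve each time: the mark needs 90 to 130 mm of extension. Pointer and mark are in line when they have the same y in the tray's frame
- spare_rack: a second yellow tube rack, like the first (46 x 130 mm, 78 mm tall) but with no handle; to be left alone
- bottle: white closed bottle, 64 mm across, 170 mm tall; to be left alone
- jar: small clear closed jar, 52 mm across, 60 mm tall; to be left alone
- label_roll: roll of blank labels standing on its end, 72 mm across, 40 mm tall; to be left alone
- pen_cup: dark pen cup with pens, 72 mm across, about 150 mm tall; to be left alone
- stapler: stapler, 36 x 130 mm, 41 mm tall; to be left alone
Mind the look-alikes: they are no part of the job. Leave any blue or turquoise look-alike of the rack alone.

How it is judged:
On the way, in this order (a step that is already met when the one before it is completed fails the run):
1. the rack is carried by its handle, clear of the desk (height (world z) of rack above 0.02 m and contact force between the fingers and handle above 1 N), for 0.2 s.
2. the rack stands flat in the tray, let go (x of rack in the frame of tray_floor between -0.016 and 0.016 m and y of rack in the frame of tray_floor between -0.016 and 0.016 m and z of rack in the frame of tray_floor below 0.004 m and angle between rack's own z axis and vertical below 0.05 rad and contact force between the fingers and rack below 0.05 N), for 0.3 s.
3. the lock button is pressed down (value of joint lock above 0.006 m), for 0.1 s.
4. the boom is drawn out by its knob (distance of pointer from where it was at the start of the episode above 0.03 m and contact force between the fingers and boom above 1 N and distance between the grasp point and knob below 0.06 m), for 0.1 s.
At the end, for the whole second after the job is handed in: Fingers hold the boom (over 1 N) at the knob (within 60 mm), boom at rest (under 10 mm/s), pointer within 4 mm of the long mark; lock button over 6 mm down; rack stands in the tray untouched by the fingers, within 16 mm of its centre along x and y, under 4 mm above its floor, tilted under 0.05 rad (all of step 2 and y of pointer in the frame of scale_mark between -0.004 and 0.004 m and value of joint lock above 0.006 m and linear speed of boom below 0.01 m/s and contact force between the fingers and boom above 1 N and distance between the grasp point and knob below 0.06 m); the arm keeps its last pose, push and grip.
It fails at once if the rack is tipped by more than 0.6 rad (angle between rack's own z axis and vertical above 0.6 rad).
It fails at once if the rack is dropped or thrown (over 0.6 m/s with no finger on it) (linear speed of rack above 0.6 m/s and contact force between the fingers and rack below 0.05 N).
It fails at once if another thing on the desk is moved by more than 30 mm (distance of any of spare_rack, bottle, jar, label_roll, pen_cup, stapler from where it was at the start of the episode above 0.03 m).
It also fails if it takes over 61 s, if anything falls off the work surface, if the arm or the gripper's body presses on something with over 40 N, if the wrist force passes 120 N, or if a joint passes its speed limit or range.

ROBOT

A 6-joint arm with a two-finger parallel gripper is mounted at the origin on the work surface. World frame = base frame: x ahead of the robot, y to its left, z up, the work surface at z = 0. Lengths are in m, angles in rad, forces in N, time in s.
With the tool pointing down it reaches from about 0.3 to 0.775 m from the base axis. Payload 14.6 kg.
Tool frame: the origin (TCP) lies at the very end of the fingers, on their centre line; the grasp point (between the pads) lies ctrl.grasp_offset behind it (ctrl.grasp_offset is the distance from the TCP to the grasp point, in m); z points along the fingers, y is the direction in which the jaws open and shut (so a half turn about z gives the same grasp; the last joint's range is limited). The gripper opens to 94 mm and grips with 3 to 60 N. Pads are 16 mm wide; open, the fingers measure 119 mm over their backs; the gripper's body (75 mm by 177 mm) begins 78 mm behind the grasp point.
Start: joints at [1.216, 0.3, 1.521, -0, 1.321, -0.067], TCP at [0.156, 0.527, 0.205] pointing down, gripper open.
Joint ranges: [-3.03, 3.03], [-0.79, 2.21], [0.23, 2.52], [-1.04, 4.18], [0, 3.07], [-2.55, 2.55]. Speed limits (rad/s): [2.22, 2.22, 2.57, 3.14, 3.14, 3.14].

INTERFACE

Orientations are given as [roll, pitch, yaw] about the fixed x, y, z axes, in that order (R = Rz(yaw) Ry(pitch) Rx(roll)).
In Python, from station import ctrl gives the robot as it stands. The module is installed in compiled form; this text tells all that it offers.
- The arm moves only by the tool carry_out, never from a script. Its argument "deltas" is a list of rows, each an object of numbers: "x", "y", "z": the shift along the tool's x, y, z in units of 0.02 m (1.0 is 0.02 m); "wx", "wy", "wz": the turn, a rotation vector about the tool's x, y, z in units of 0.08 rad (1.0 is 0.08 rad); "jaw": the opening in per cent of the stroke, from 0 (shut) to 100 (fully open). A call has 1 to 12 rows; each row shifts and turns the commanded pose from where the row before left it, along the tool's axes as they then stand; what a row does not reach is not made up. A row lasts 1/12 s, in which the tool goes at most 41.7 mm and 7.16 degrees, less where a joint would pass 70% of its speed; a pose out of reach is approached as far as the arm can. A call with a number of a shift or a turn outside -1 to 1 is refused whole. A call with a gripper value outside its range is refused whole. The fingers move at their own pace and stop on an object; "squeeze" is the grip in N (left out, the last holds). Time passes only in rows, so rows that do not move let the fingers close. It gives the time, the measured TCP pose, the force and the opening at its end, in the units of the state.
- ctrl.get_obs(): the state, without advancing time (a new reading comes with each control period).
- ctrl.camera(name): name is "scene" or "top" or "wrist"; returns the picture (400x640x3 uint8, blue, green, red); there is no depth.
- ctrl.camera_params(name): a dict with "mtx" (3x3 intrinsics, pixels), "dist" ([k1, k2, p1, p2, k3] as OpenCV has them; the pictures are not rectified), "origin" and "attitude" of the camera in the world. Camera axes: x right, y down, z forward; pixel columns grow to the right and rows downward; lengths in m; the calibration is good to about 2 mm. A picture is of the moment at which its call begins: read the wrist's pose just before it. camera_params takes no time and is no camera call; for the wrist camera it gives the pose at the moment of the call.
- ctrl.hand_in(): hands the job in, once; it reports no verdict.
Trained networks look in the newest picture that a camera, given by its name, has taken for a name from the list of things; names that differ only in an ending like _2 or _b are one class to them, and where a whole thing is asked for, a point or a joint stands for the part that bears it (a point fixed in the world has none). Each returns a list of dicts, best first, with "conf" (0 to 1); they miss things now and then, are a little off and sometimes report something else, mostly with a low value. They report only what shows in the picture. A call takes as long as a camera call. They do not tell look-alikes from the thing itself.
- ctrl.boxes_of(camera, label): "rect" ([left, top, right, bottom] in pixels, round what is visible of it).
- ctrl.mark_of(camera, label): "position" ([row, column] in pixels: a listed point, or the origin of a listed thing).
The state is a dict: "time_s": time; "qpos": joint angles; "joint_vel": joint speeds; "tau": joint torques, N m; "ee_pos": TCP position; "eef_rot": TCP orientation; "force": force on the tool from outside, world axes, zero at the start; "moment": the same for the moment, N m; "grip_width": finger opening in m.
Only numpy, scipy, OpenCV 4.12 (cv2) and the standard library are available. Lean on these libraries where they do the work, as an engineer would, in place of code of your own. Each camera call takes 0.05 s, during which the arm holds its last target.

## Working session

There is one attempt and no reset: what is moved stays moved. The work goes in short steps, Python scripts to look and compute and a tool call to move; the robot and the scene stay as the last step left them, time stands still between calls to the robot, and variables do not carry over. Pictures are saved under pics/ and viewed, and the job is handed in when it is done.

Besides the shell and the picture viewer there is one more tool, called after "Emit:" as name(argument=value, ...) on one line, values as JSON. carry_out: Moves the arm, as the interface text tells. Its arguments: {"type":"object","properties":{"deltas":{"type":"array"},"squeeze":{"type":"number"}},"required":["deltas"]}

```bash
mkdir -p pics; cat > h.py <<'E'
import numpy as np, cv2
from scipy.spatial.transform import Rotation as R
from station import ctrl
def cam(n):
    p=ctrl.camera_params(n); return p
def attR(a):
    a=np.array(a,float)
    if a.shape==(3,3): return a
    if a.size==3: return R.from_euler('xyz',a).as_matrix()
    return R.from_quat(a).as_matrix()
def px2w(p,rc,z):
    u=cv2.undistortPoints(np.array([[[rc[1],rc[0]]]],float),np.array(p['mtx'],float),np.array(p['dist'],float))[0,0]
    d=attR(p['attitude'])@np.array([u[0],u[1],1.]); o=np.array(p['origin'])
    return o+d*(z-o[2])/d[2]
def w2px(p,X):
    Rm=attR(p['attitude']); o=np.array(p['origin'])
    rv=cv2.Rodrigues(Rm.T)[0]; t=-Rm.T@o
    q=cv2.projectPoints(np.array(X,float).reshape(-1,1,3),rv,t,np.array(p['mtx'],float),np.array(p['dist'],float))[0].reshape(-1,2)
    return q[:,::-1]
E
python3 - <<'E'
from h import *
print(ctrl.get_obs(), ctrl.grasp_offset)
for n in ['scene','top','wrist']:
    p=cam(n); print(n,p)
    im=ctrl.camera(n); cv2.imwrite(f'pics/{n}0.png',im)
for n in ['scene','top']:
  for l in ['rack','handle','tray_floor','station','lock_top','knob','pointer','scale_mark','spare_rack']:
    print(n,l,ctrl.mark_of(n,l)[:3])
E
```

```text
{'time_s': 0.0, 'qpos': array([ 1.21640642e+00,  3.00456362e-01,  1.52158627e+00, -9.70152824e-06,
        1.32069328e+00, -6.66019735e-02]), 'joint_vel': array([-9.02199813e-04,  8.43722740e-04, -2.68092024e-05,  6.79600074e-04,
       -2.19100942e-03, -1.67531426e-03]), 'tau': array([ 1.09687312e-04, -5.31815422e+01, -3.52723145e+01,  7.08407722e-02,
        2.44256324e-02, -9.28071904e-05]), 'ee_pos': array([0.15602217, 0.52713123, 0.20489222]), 'eef_rot': array([-3.14045130e+00, -6.67109750e-05,  2.85380709e+00]), 'force': array([ 0.32344465,  0.14094496, -0.08125844]), 'moment': array([-0.02628203, -0.06204365, -0.01056448]), 'grip_width': 0.09404341166333874} 0.0188
scene {'mtx': array([[449.96688558,   0.        , 324.8246801 ],
       [  0.        , 449.96688558, 204.34163157],
       [  0.        ,   0.        ,   1.        ]]), 'dist': array([0.01054181, 0.        , 0.        , 0.        , 0.        ]), 'origin': array([ 1.00022193, -0.74318135,  0.93069992]), 'attitude': array([-2.26895332e+00, -1.78889788e-05,  5.24462383e-01])}
top {'mtx': array([[387.93346194,   0.     
[... 1670 characters left out ...]
5], 'conf': 0.76}, {'position': [250.5, 186.5], 'conf': 0.71}]
top handle [{'position': [250.6, 173.0], 'conf': 0.82}, {'position': [281.7, 227.5], 'conf': 0.7}, {'position': [243.5, 409.7], 'conf': 0.51}]
top tray_floor [{'position': [191.3, 345.0], 'conf': 0.87}]
top station [{'position': [189.6, 378.3], 'conf': 0.97}, {'position': [137.5, 383.0], 'conf': 0.59}, {'position': [178.2, 263.8], 'conf': 0.27}]
top lock_top [{'position': [181.8, 388.5], 'conf': 0.5}, {'position': [168.6, 450.2], 'conf': 0.48}]
top knob [{'position': [174.5, 401.3], 'conf': 0.62}]
top pointer []
top scale_mark [{'position': [157.4, 442.0], 'conf': 0.94}]
top spare_rack [{'position': [174.5, 263.4], 'conf': 0.56}]
```

View pics/scene0.png

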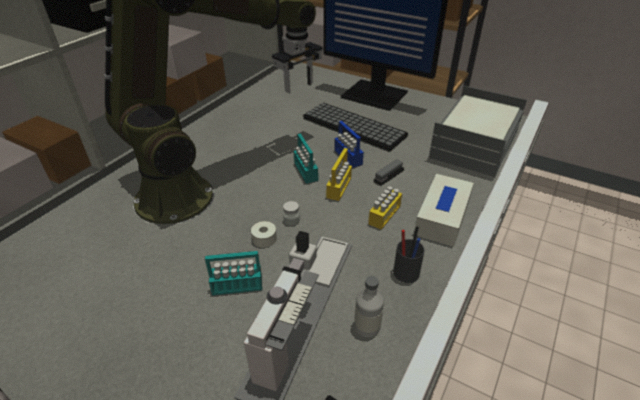

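View pics/top0.png

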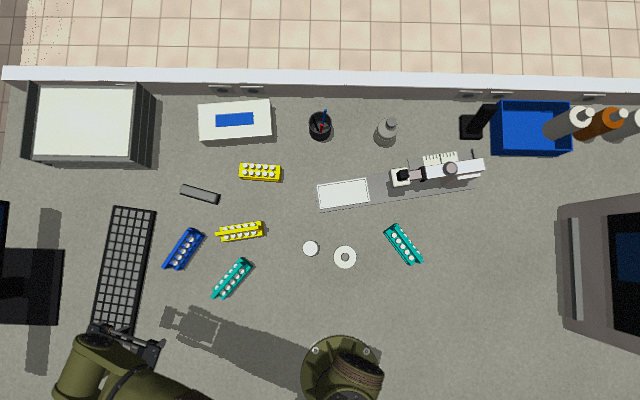

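View pics/wrist0.png

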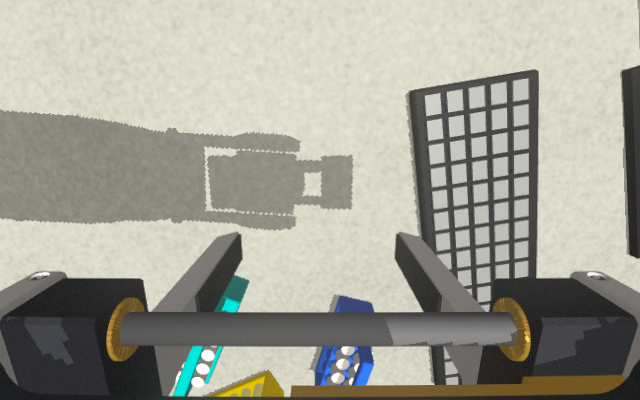

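The top view shows the yellow handled rack at about (col 240, row 231) and the tray at (343, 193). The sleeve runs to the right of the tray, with the scale on its far side. Next I'll zoom in to measure.

```bash
python3 - <<'E'
import cv2
im=cv2.imread('pics/top0.png')
cv2.imwrite('pics/z1.png',cv2.resize(im[205:255,205:280],None,fx=10,fy=10,interpolation=cv2.INTER_CUBIC))
cv2.imwrite('pics/z2.png',cv2.resize(im[140:220,310:495],None,fx=4.3,fy=4.3,interpolation=cv2.INTER_CUBIC))
im=cv2.imread('pics/scene0.png')
cv2.imwrite('pics/z3.png',cv2.resize(im[225:390,240:360],None,fx=3.6,fy=3.6,interpolation=cv2.INTER_CUBIC))
cv2.imwrite('pics/z4.png',cv2.resize(im[140:210,310:370],None,fx=8,fy=8,interpolation=cv2.INTER_CUBIC))
E
```

```text
(no output)
```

View pics/z1.png

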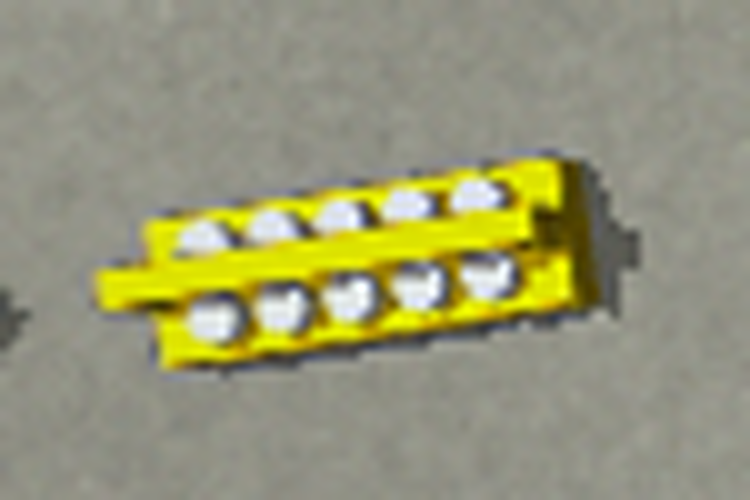

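View pics/z2.png

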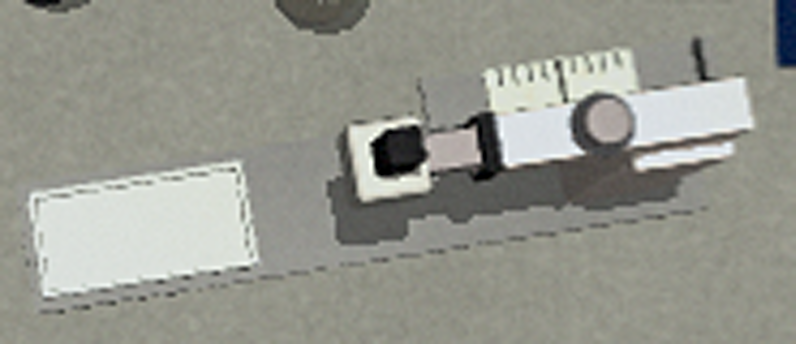

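View pics/z3.png

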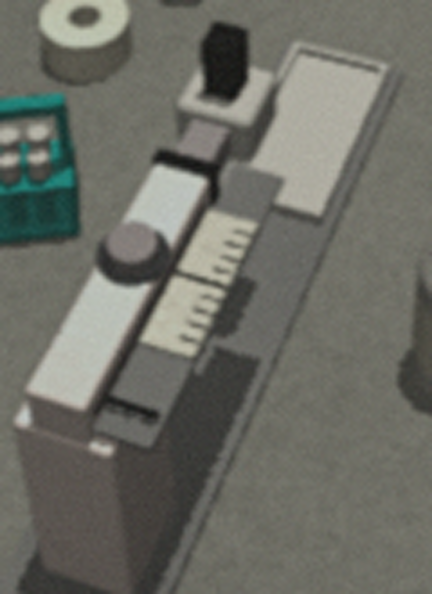

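View pics/z4.png

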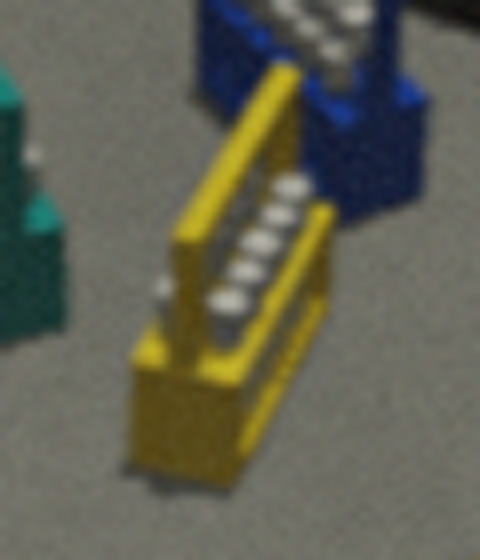

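```bash
python3 - <<'E'
from h import *
p=cam('top')
def z1(x,y): return (205+(y+.5)/10-.5, 205+(x+.5)/10-.5)
def z2(x,y): return (140+(y+.5)/4.3-.5, 310+(x+.5)/4.3-.5)
a=px2w(p,z1(97,290),.121); b=px2w(p,z1(533,223),.121)
print('handle',a,b,(a+b)/2,np.linalg.norm(a-b),np.degrees(np.arctan2(*(a-b)[[1,0]])))
c=[px2w(p,z2(*q),.016) for q in [(30,195),(240,160),(258,265),(42,297)]]
print('tray',np.mean(c,0)); print(np.array(c))
d=c[0]+c[3]-c[1]-c[2]; print('yaw dir',np.degrees(np.arctan2(d[1],d[0])), [np.linalg.norm(c[i]-c[(i+1)%4]) for i in range(4)])
print('lock',px2w(p,z2(607,118),.212)); print('knob',px2w(p,(174.5,401.3),.2),px2w(p,z2(392,150),.245))
print('trayf',px2w(p,(191.3,345),.01))
print('station',px2w(p,(189.6,378.3),.0))
s=cam('scene')
print('knob s',px2w(s,(249.2,302.3),.2),'lock s',px2w(s,(225+250/3.6,240+133/3.6),.212),'tray s',px2w(s,(259.1,322.1),.01))
print('edges base', [px2w(p,z2(*q),.0) for q in [(42,312),(705,208)]])
print('knob tops scene',px2w(s,(225+34/3.6,240+226/3.6),.245))
for n,x in [('bottle',(131,387)),('pencup',(126,320)),('jar',(248,310)),('roll',(257,345)),('spare',(172,260)),('blue',(249,183)),('teal',(279,231)),('teal2',(243,403)),('stapler',(194,200))]: print(n,px2w(p,x,.05))
E
```

```text
handle [0.42791489 0.37947037 0.121     ] [0.45028548 0.25255975 0.121     ] [0.43910018 0.31601506 0.121     ] 0.1288671713536368 99.99685778397073
tray [ 0.56910063 -0.00108006  0.016     ]
[[ 0.59310617  0.08408992  0.016     ]
 [ 0.62322079 -0.07390042  0.016     ]
 [ 0.54378699 -0.08794132  0.016     ]
 [ 0.51628857  0.07343157  0.016     ]]
yaw dir 100.22615610345045 [np.float64(0.16083481912009528), np.float64(0.08066521272007007), np.float64(0.16369902788553828), np.float64(0.07755348833669844)]
lock [ 0.62233659 -0.2853715   0.212     ]
knob [ 0.60068642 -0.1513338   0.2       ] [ 0.59264739 -0.1403407   0.245     ]
trayf [ 0.57518131 -0.00855907  0.01      ]
station [ 0.58444832 -0.11830132  0.        ]
knob s [ 0.59907436 -0.15128857  0.2       ] lock s [ 0.62899901 -0.29318997  0.212     ] tray s [ 0.56283412 -0.00220369  0.01      ]
edges base [array([0.50625326, 0.0731733 , 0.        ]), array([ 0.59658295, -0.43228282,  0.        ])]
knob tops scene [ 0.60063695 -0.14909636  0.245     ]
bottle [ 0.76790936 -0.13814515  0.05      ]
pencup [0.7796386  0.07710258 0.05      ]
jar [0.39100384 0.09989049 0.05      ]
roll [ 0.36578418 -0.00862558  0.05      ]
spare [0.62576404 0.26375849 0.05      ]
blue [0.37908847 0.49308271 0.05      ]
teal [0.29140779 0.3398195  0.05      ]
teal2 [ 0.41232845 -0.18780075  0.05      ]
stapler [0.55163787 0.45000669 0.05      ]
```

Emit:
carry_out(deltas=[{"wz": 1}, {"wz": 1}, {"wz": 1}, {"wz": 1}, {"wz": 1}, {"wz": 1}, {"wz": 1}, {"wz": 1}, {"wz": 1}, {"wz": 1}, {"wz": 1}, {"wz": 1}])

```text
invalid input
```

```bash
cat >> h.py <<'E'
def plan(tgt,yaw=None):
    "total units in tool axes from present pose to tgt (world), wz units to yaw (deg)"
    o=ctrl.get_obs(); Rt=R.from_euler('xyz',o['eef_rot']).as_matrix()
    d=Rt.T@(np.array(tgt)-o['ee_pos'])/0.02
    print('t',round(o['time_s'],2),'pos',o['ee_pos'].round(4),'rot',np.degrees(o['eef_rot']).round(2),'F',o['force'].round(1),'w',round(o['grip_width'],4))
    print('units xyz',d.round(2))
    if yaw is not None:
        Rg=R.from_euler('xyz',[180,0,yaw],degrees=True).as_matrix()
        print('turn',(R.from_matrix(Rt.T@Rg).as_rotvec()/0.08).round(2))
        # shift expressed in tool axes once turned
        print('units after turn',(Rg.T@(np.array(tgt)-o['ee_pos'])/0.02).round(2))
E
python3 - <<'E'
from h import *
plan([.439,.316,.205],100)
E
```

```text
t 1.05 pos [0.1561 0.5274 0.2055] rot [179.99   0.   163.51] F [ 0.3 -0.2  0.4] w 0.0939
units xyz [-16.56  -6.12   0.02]
turn [ 0.   -0.   13.86]
units after turn [-12.87  12.09   0.02]
```

Emit:
carry_out(deltas=[{"x": 0, "y": 0, "z": 0, "wx": 0, "wy": 0, "wz": 1, "jaw": 100}, {"x": 0, "y": 0, "z": 0, "wx": 0, "wy": 0, "wz": 1, "jaw": 100}, {"x": 0, "y": 0, "z": 0, "wx": 0, "wy": 0, "wz": 1, "jaw": 100}, {"x": 0, "y": 0, "z": 0, "wx": 0, "wy": 0, "wz": 1, "jaw": 100}, {"x": 0, "y": 0, "z": 0, "wx": 0, "wy": 0, "wz": 1, "jaw": 100}, {"x": 0, "y": 0, "z": 0, "wx": 0, "wy": 0, "wz": 1, "jaw": 100}, {"x": 0, "y": 0, "z": 0, "wx": 0, "wy": 0, "wz": 1, "jaw": 100}, {"x": 0, "y": 0, "z": 0, "wx": 0, "wy": 0, "wz": 1, "jaw": 100}, {"x": 0, "y": 0, "z": 0, "wx": 0, "wy": 0, "wz": 1, "jaw": 100}, {"x": 0, "y": 0, "z": 0, "wx": 0, "wy": 0, "wz": 1, "jaw": 100}, {"x": 0, "y": 0, "z": 0, "wx": 0, "wy": 0, "wz": 1, "jaw": 100}, {"x": 0, "y": 0, "z": 0, "wx": 0, "wy": 0, "wz": 1, "jaw": 100}])

```text
time_s: 2.05
ee_pos: [0.1561, 0.5274, 0.2054]
eef_rot: [-3.142, 0.0, 1.89]
force: [0.2, 0.4, 1.0]
grip_width: 0.0939
```

Emit:
carry_out(deltas=[{"x": 0, "y": 0, "z": 0, "wx": 0, "wy": 0, "wz": 0.93, "jaw": 100}, {"x": 0, "y": 0, "z": 0, "wx": 0, "wy": 0, "wz": 0.93, "jaw": 100}, {"x": -1, "y": 0.94, "z": 0, "wx": 0, "wy": 0, "wz": 0, "jaw": 100}, {"x": -1, "y": 0.94, "z": 0, "wx": 0, "wy": 0, "wz": 0, "jaw": 100}, {"x": -1, "y": 0.94, "z": 0, "wx": 0, "wy": 0, "wz": 0, "jaw": 100}, {"x": -1, "y": 0.94, "z": 0, "wx": 0, "wy": 0, "wz": 0, "jaw": 100}, {"x": -1, "y": 0.94, "z": 0, "wx": 0, "wy": 0, "wz": 0, "jaw": 100}, {"x": -1, "y": 0.94, "z": 0, "wx": 0, "wy": 0, "wz": 0, "jaw": 100}, {"x": -1, "y": 0.94, "z": 0, "wx": 0, "wy": 0, "wz": 0, "jaw": 100}, {"x": -1, "y": 0.94, "z": 0, "wx": 0, "wy": 0, "wz": 0, "jaw": 100}, {"x": -1, "y": 0.94, "z": 0, "wx": 0, "wy": 0, "wz": 0, "jaw": 100}, {"x": -1, "y": 0.94, "z": 0, "wx": 0, "wy": 0, "wz": 0, "jaw": 100}])

```text
time_s: 3.05
ee_pos: [0.3769, 0.362, 0.2055]
eef_rot: [3.141, -0.0, 1.745]
force: [0.7, -0.1, -0.2]
grip_width: 0.094
```

Emit:
carry_out(deltas=[{"x": -1, "y": 0.9, "z": 0, "wx": 0, "wy": 0, "wz": 0, "jaw": 100}, {"x": -1, "y": 0.9, "z": 0, "wx": 0, "wy": 0, "wz": 0, "jaw": 100}, {"x": -0.87, "y": 0.89, "z": 0, "wx": 0, "wy": 0, "wz": 0, "jaw": 100}, {"x": 0, "y": 0, "z": 0, "wx": 0, "wy": 0, "wz": 0, "jaw": 100}, {"x": 0, "y": 0, "z": 0, "wx": 0, "wy": 0, "wz": 0, "jaw": 100}])

```text
time_s: 3.47
ee_pos: [0.4393, 0.3152, 0.2052]
eef_rot: [-3.141, 0.0, 1.743]
force: [-0.0, 0.7, 0.0]
grip_width: 0.0941
```

```bash
python3 - <<'E'
from h import *
plan([.439,.316,.205],100)
p=cam('wrist'); im=ctrl.camera('wrist')
for y in (0,): pass
for L in (-.065,0,.065):
    X=np.array([.439,.316,.121])+L*np.array([-.1736,.985,0]); q=w2px(p,X)[0]; print(q)
    cv2.drawMarker(im,(int(q[1]),int(q[0])),(0,0,255),0,8)
print(ctrl.mark_of('wrist','handle'))
cv2.imwrite('pics/w1.png',im)
E
```

```text
t 3.47 pos [0.4393 0.3152 0.2052] rot [-179.98    0.     99.87] F [-0.   0.7  0. ] w 0.0941
units xyz [ 0.04 -0.01  0.01]
turn [-0.    0.   -0.03]
units after turn [ 0.04 -0.01  0.01]
[275.98086048 317.09770442]
[207.85837145 316.85797768]
[130.71491153 316.58909797]
[{'position': [203.8, 318.4], 'conf': 0.96}, {'position': [151.2, 158.4], 'conf': 0.93}]
```

View pics/w1.png

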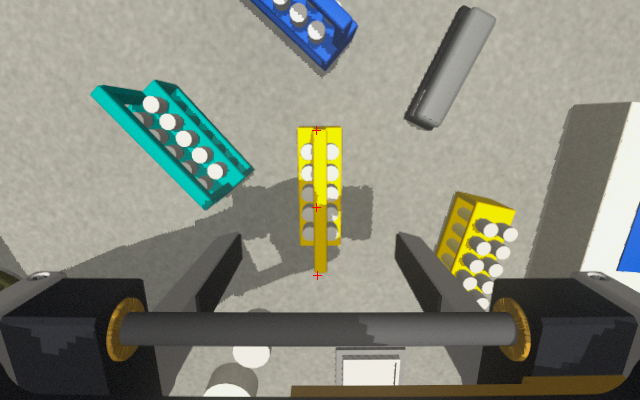

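Emit:
carry_out(deltas=[{"x": 0.02, "y": 0.06, "z": 1, "wx": 0, "wy": 0, "wz": 0, "jaw": 60}, {"x": 0, "y": 0, "z": 1, "wx": 0, "wy": 0, "wz": 0, "jaw": 60}, {"x": 0, "y": 0, "z": 1, "wx": 0, "wy": 0, "wz": 0, "jaw": 60}, {"x": 0, "y": 0, "z": 1, "wx": 0, "wy": 0, "wz": 0, "jaw": 60}, {"x": 0, "y": 0, "z": 1, "wx": 0, "wy": 0, "wz": 0, "jaw": 60}, {"x": 0, "y": 0, "z": 0.45, "wx": 0, "wy": 0, "wz": 0, "jaw": 50}, {"x": 0, "y": 0, "z": 0, "wx": 0, "wy": 0, "wz": 0, "jaw": 30}, {"x": 0, "y": 0, "z": 0, "wx": 0, "wy": 0, "wz": 0, "jaw": 0}, {"x": 0, "y": 0, "z": 0, "wx": 0, "wy": 0, "wz": 0, "jaw": 0}, {"x": 0, "y": 0, "z": 0, "wx": 0, "wy": 0, "wz": 0, "jaw": 0}, {"x": 0, "y": 0, "z": 0, "wx": 0, "wy": 0, "wz": 0, "jaw": 0}, {"x": 0, "y": 0, "z": 0, "wx": 0, "wy": 0, "wz": 0, "jaw": 0}], squeeze=35)

```text
time_s: 4.57
ee_pos: [0.4402, 0.3165, 0.0971]
eef_rot: [3.141, -0.0, 1.745]
force: [-0.3, -0.4, -0.2]
grip_width: 0.0171
```

Emit:
carry_out(deltas=[{"x": 0, "y": 0, "z": 0, "wx": 0, "wy": 0, "wz": 0, "jaw": 0}, {"x": 0, "y": 0, "z": 0, "wx": 0, "wy": 0, "wz": 0, "jaw": 0}, {"x": 0, "y": 0, "z": 0, "wx": 0, "wy": 0, "wz": 0, "jaw": 0}, {"x": 0, "y": 0, "z": -0.3, "wx": 0, "wy": 0, "wz": 0, "jaw": 0}, {"x": 0, "y": 0, "z": -0.5, "wx": 0, "wy": 0, "wz": 0, "jaw": 0}, {"x": 0, "y": 0, "z": -0.6, "wx": 0, "wy": 0, "wz": 0, "jaw": 0}, {"x": 0, "y": 0, "z": -0.6, "wx": 0, "wy": 0, "wz": 0, "jaw": 0}, {"x": 0, "y": 0, "z": -0.3, "wx": 0, "wy": 0, "wz": 0, "jaw": 0}, {"x": 0, "y": 0, "z": 0, "wx": 0, "wy": 0, "wz": 0, "jaw": 0}, {"x": 0, "y": 0, "z": 0, "wx": 0, "wy": 0, "wz": 0, "jaw": 0}, {"x": 0, "y": 0, "z": 0, "wx": 0, "wy": 0, "wz": 0, "jaw": 0}])

```text
time_s: 5.48
ee_pos: [0.4397, 0.3162, 0.1418]
eef_rot: [-3.14, 0.0, 1.745]
force: [0.4, 0.4, -4.9]
grip_width: 0.0116
```

```bash
python3 - <<'E'
from h import *
plan([.569,-.001,.146],100)
p=cam('wrist'); im=ctrl.camera('wrist')
cv2.imwrite('pics/w2.png',im); im=ctrl.camera('scene')
cv2.imwrite('pics/s2.png',cv2.resize(im[60:260,220:480],None,fx=3,fy=3,interpolation=cv2.INTER_CUBIC))
for rc in [(161.5+0,0)]: pass
E
```

```text
t 5.48 pos [0.4397 0.3162 0.1418] rot [-1.7994e+02  3.0000e-02  9.9980e+01] F [ 0.4  0.4 -4.9] w 0.0116
units xyz [-16.74   3.62  -0.21]
turn [-0.01  0.01 -0.  ]
units after turn [-16.74   3.62  -0.21]
```

View pics/w2.png

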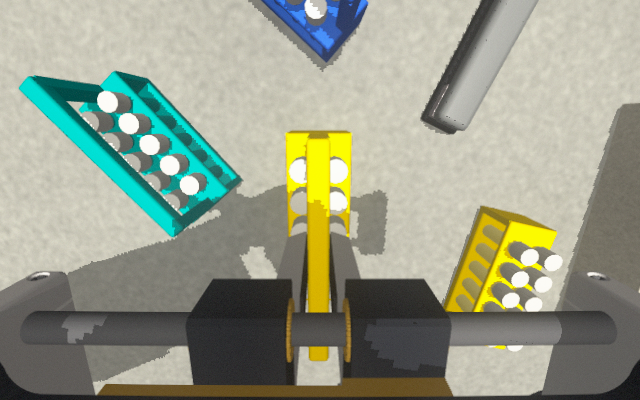

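View pics/s2.png

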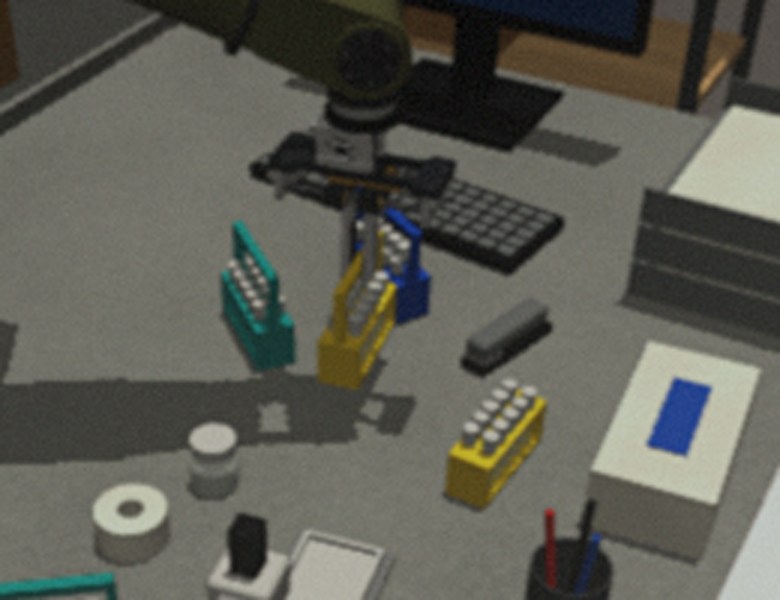

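Emit:
carry_out(deltas=[{"x": -0.4, "y": 0.2, "z": -0.2, "wx": 0, "wy": 0, "wz": 0, "jaw": 0}, {"x": -0.8, "y": 0.2, "z": 0, "wx": 0, "wy": 0, "wz": 0, "jaw": 0}, {"x": -1, "y": 0.2, "z": 0, "wx": 0, "wy": 0, "wz": 0, "jaw": 0}, {"x": -1, "y": 0.2, "z": 0, "wx": 0, "wy": 0, "wz": 0, "jaw": 0}, {"x": -1, "y": 0.2, "z": 0, "wx": 0, "wy": 0, "wz": 0, "jaw": 0}, {"x": -1, "y": 0.2, "z": 0, "wx": 0, "wy": 0, "wz": 0, "jaw": 0}, {"x": -1, "y": 0.2, "z": 0, "wx": 0, "wy": 0, "wz": 0, "jaw": 0}, {"x": -1, "y": 0.2, "z": 0, "wx": 0, "wy": 0, "wz": 0, "jaw": 0}, {"x": -1, "y": 0.2, "z": 0, "wx": 0, "wy": 0, "wz": 0, "jaw": 0}, {"x": -1, "y": 0.2, "z": 0, "wx": 0, "wy": 0, "wz": 0, "jaw": 0}, {"x": -1, "y": 0.2, "z": 0, "wx": 0, "wy": 0, "wz": 0, "jaw": 0}, {"x": -1, "y": 0.2, "z": 0, "wx": 0, "wy": 0, "wz": 0, "jaw": 0}])

```text
time_s: 6.58
ee_pos: [0.5265, 0.1025, 0.1465]
eef_rot: [-3.141, 0.0, 1.745]
force: [-0.1, 0.1, -4.5]
grip_width: 0.0119
```

Emit:
carry_out(deltas=[{"x": -1, "y": 0.2, "z": 0, "wx": 0, "wy": 0, "wz": 0, "jaw": 0}, {"x": -1, "y": 0.2, "z": 0, "wx": 0, "wy": 0, "wz": 0, "jaw": 0}, {"x": -1, "y": 0.2, "z": 0, "wx": 0, "wy": 0, "wz": 0, "jaw": 0}, {"x": -1, "y": 0.2, "z": 0, "wx": 0, "wy": 0, "wz": 0, "jaw": 0}, {"x": -1, "y": 0.2, "z": 0, "wx": 0, "wy": 0, "wz": 0, "jaw": 0}, {"x": -0.54, "y": 0.2, "z": 0, "wx": 0, "wy": 0, "wz": 0, "jaw": 0}, {"x": 0, "y": 0, "z": 0, "wx": 0, "wy": 0, "wz": 0, "jaw": 0}, {"x": 0, "y": 0, "z": 0, "wx": 0, "wy": 0, "wz": 0, "jaw": 0}, {"x": 0, "y": 0, "z": 0, "wx": 0, "wy": 0, "wz": 0, "jaw": 0}])

```text
time_s: 7.33
ee_pos: [0.5686, -0.0002, 0.1463]
eef_rot: [-3.141, -0.0, 1.745]
force: [0.4, -0.1, -5.4]
grip_width: 0.0114
```

```bash
python3 - <<'E'
from h import *
plan([.569,-.001,.146],100)
p=cam('wrist'); im=ctrl.camera('wrist')
c=np.array([.569,-.001,.016]); ux=np.array([.985,.1736,0]); uy=np.array([-.1736,.985,0])
for sx,sy in [(1,1),(1,-1),(-1,1),(-1,-1)]:
    q=w2px(p,c+sx*.038*ux+sy*.08*uy)[0]; print(q)
    cv2.drawMarker(im,(int(q[1]),int(q[0])),(0,0,255),0,8)
cv2.imwrite('pics/w3.png',im); im=ctrl.camera('scene'); t=ctrl.camera('top')
cv2.imwrite('pics/s3.png',cv2.resize(im[120:320,220:460],None,fx=3,fy=3,interpolation=cv2.INTER_CUBIC))
cv2.imwrite('pics/t3.png',cv2.resize(t[120:280,260:500],None,fx=3,fy=3,interpolation=cv2.INTER_CUBIC))
E
```

```text
t 7.33 pos [ 5.686e-01 -2.000e-04  1.463e-01] rot [-1.7998e+02 -2.0000e-02  1.0000e+02] F [ 0.4 -0.1 -5.4] w 0.0114
units xyz [-0.04  0.01  0.02]
turn [-0. -0.  0.]
units after turn [-0.04  0.01  0.02]
[114.49647656 357.72092153]
[269.33958621 352.88675041]
[114.50194914 277.02916285]
[269.37077389 282.05294147]
```

View pics/w3.png

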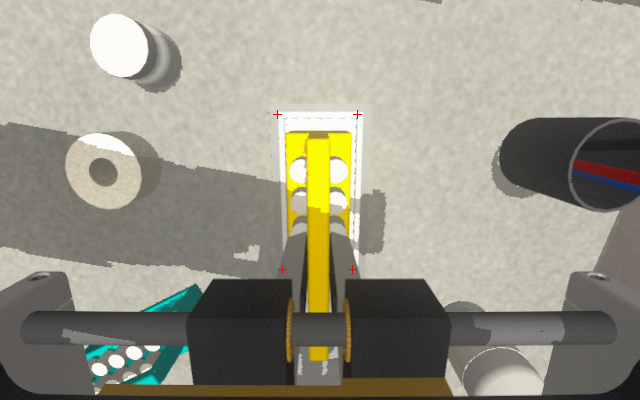

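View pics/s3.png

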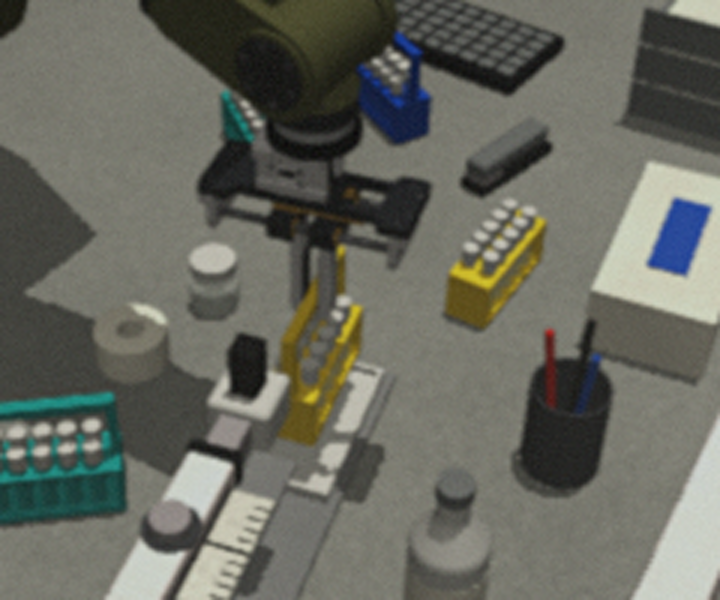

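View pics/t3.png

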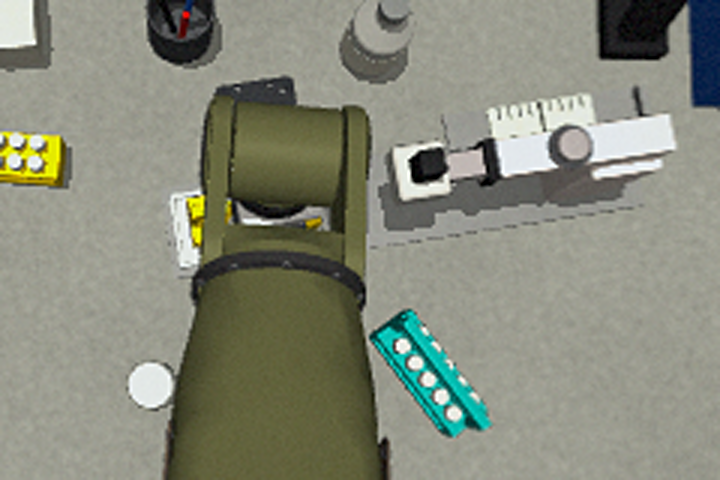

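Emit:
carry_out(deltas=[{"x": 0.04, "y": 0, "z": 0.5, "wx": 0, "wy": 0, "wz": 0, "jaw": 0}, {"x": 0, "y": 0, "z": 0.5, "wx": 0, "wy": 0, "wz": 0, "jaw": 0}, {"x": 0, "y": 0, "z": 0.4, "wx": 0, "wy": 0, "wz": 0, "jaw": 0}, {"x": 0, "y": 0, "z": 0.2, "wx": 0, "wy": 0, "wz": 0, "jaw": 0}, {"x": 0, "y": 0, "z": 0.1, "wx": 0, "wy": 0, "wz": 0, "jaw": 0}, {"x": 0, "y": 0, "z": 0.1, "wx": 0, "wy": 0, "wz": 0, "jaw": 0}, {"x": 0, "y": 0, "z": 0.05, "wx": 0, "wy": 0, "wz": 0, "jaw": 0}, {"x": 0, "y": 0, "z": 0, "wx": 0, "wy": 0, "wz": 0, "jaw": 0}, {"x": 0, "y": 0, "z": 0, "wx": 0, "wy": 0, "wz": 0, "jaw": 0}])

```text
time_s: 8.23
ee_pos: [0.5689, -0.0001, 0.1097]
eef_rot: [3.141, 0.0, 1.745]
force: [-0.1, 0.6, -4.4]
grip_width: 0.0118
```

Emit:
carry_out(deltas=[{"x": 0, "y": 0, "z": 0.05, "wx": 0, "wy": 0, "wz": 0, "jaw": 0}, {"x": 0, "y": 0, "z": 0.05, "wx": 0, "wy": 0, "wz": 0, "jaw": 0}, {"x": 0, "y": 0, "z": 0.03, "wx": 0, "wy": 0, "wz": 0, "jaw": 0}, {"x": 0, "y": 0, "z": 0, "wx": 0, "wy": 0, "wz": 0, "jaw": 0}])

```text
time_s: 8.57
ee_pos: [0.5688, -0.0001, 0.1069]
eef_rot: [3.141, 0.0, 1.745]
force: [0.1, -0.1, -4.6]
grip_width: 0.0117
```

```bash
python3 - <<'E'
from h import *
plan([.569,-.001,.107],100)
im=ctrl.camera('scene')
cv2.imwrite('pics/s4.png',cv2.resize(im[190:320,280:380],None,fx=5,fy=4.6,interpolation=cv2.INTER_CUBIC))
E
```

```text
t 8.57 pos [ 5.688e-01 -1.000e-04  1.069e-01] rot [1.7999e+02 1.0000e-02 9.9980e+01] F [ 0.1 -0.1 -4.6] w 0.0117
units xyz [-0.04  0.   -0.01]
turn [ 0.  0. -0.]
units after turn [-0.04  0.   -0.01]
```

View pics/s4.png

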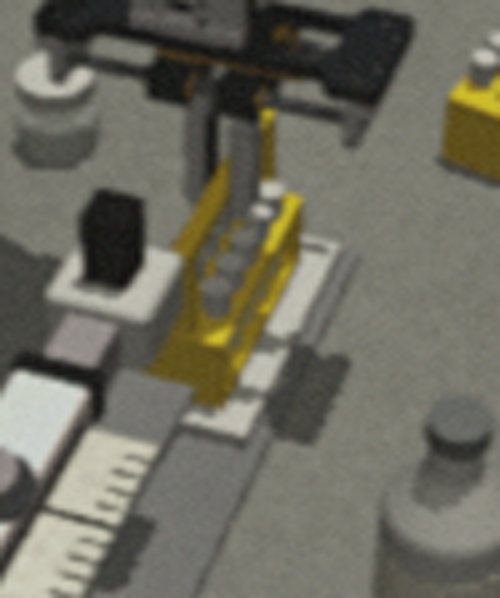

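Emit:
carry_out(deltas=[{"x": 0, "y": 0, "z": 0.05, "wx": 0, "wy": 0, "wz": 0, "jaw": 0}, {"x": 0, "y": 0, "z": 0.0, "wx": 0, "wy": 0, "wz": 0, "jaw": 0}, {"x": 0, "y": 0, "z": 0.0, "wx": 0, "wy": 0, "wz": 0, "jaw": 0}])

```text
time_s: 8.87
ee_pos: [0.5692, -0.0001, 0.1068]
eef_rot: [3.14, 0.0, 1.745]
force: [-2.8, 0.3, 5.3]
grip_width: 0.012
```

```bash
python3 - <<'E'
from h import *
plan([.569,-.001,.107],100)
im=ctrl.camera('scene'); p=cam('scene')
c=np.array([.569,-.001,.0]); ux=np.array([.985,.1736,0]); uy=np.array([-.1736,.985,0])
S=5
z=cv2.resize(im[190:320,280:380],None,fx=S,fy=S,interpolation=cv2.INTER_CUBIC)
def poly(hx,hy,zz,col):
    pts=[w2px(p,c+a*hx*ux+b*hy*uy+[0,0,zz])[0] for a,b in [(1,1),(1,-1),(-1,-1),(-1,1)]]
    cv2.polylines(z,[np.array([[(q[1]-280+.5)*S,(q[0]-190+.5)*S] for q in pts]).astype(int)],True,col,1)
poly(.035,.077,.016,(0,0,255)); poly(.023,.065,.011,(255,0,0))
cv2.imwrite('pics/s5.png',cv2.resize(z,None,fx=.9,fy=.9))
E
```

```text
t 8.87 pos [ 5.692e-01 -1.000e-04  1.068e-01] rot [1.7992e+02 2.0000e-02 9.9980e+01] F [-2.8  0.3  5.3] w 0.012
units xyz [-0.04 -0.02 -0.01]
turn [ 0.02  0.   -0.  ]
units after turn [-0.04 -0.02 -0.01]
```

View pics/s5.png

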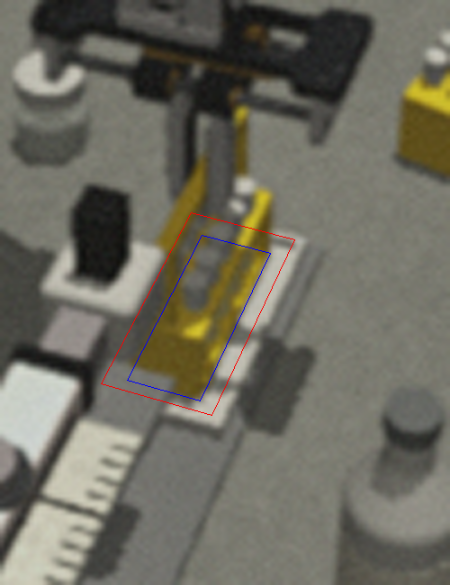

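```bash
python3 - <<'E'
from h import *
p=cam('scene')
def z3(x,y): return (225+(y+.5)/3.6-.5, 240+(x+.5)/3.6-.5)
ux=np.array([.985,.1736,0]); uy=np.array([-.1736,.985,0])
for n,q in [('far-left',(297,43)),('far-right',(387,66)),('near-right',(320,217)),]:
    X=px2w(p,z3(*q),.016); print(n,X, 'tray frame rel (.569,-.001):',((X-[.569,-.001,.016])@ux).round(4),((X-[.569,-.001,.016])@uy).round(4))
E
```

```text
far-left [0.52080308 0.06994892 0.016     ] tray frame rel (.569,-.001): -0.0352 0.0783
far-right [0.59613385 0.08318962 0.016     ] tray frame rel (.569,-.001): 0.0413 0.0782
near-right [ 0.6262956  -0.07751088  0.016     ] tray frame rel (.569,-.001): 0.0432 -0.0853
```

Emit:
carry_out(deltas=[{"x": 0, "y": 0, "z": -0.02, "wx": 0, "wy": 0, "wz": 0, "jaw": 0}, {"x": 0, "y": 0, "z": 0, "wx": 0, "wy": 0, "wz": 0, "jaw": 60}, {"x": 0, "y": 0, "z": 0, "wx": 0, "wy": 0, "wz": 0, "jaw": 60}, {"x": 0, "y": 0, "z": 0, "wx": 0, "wy": 0, "wz": 0, "jaw": 60}, {"x": 0, "y": 0, "z": 0, "wx": 0, "wy": 0, "wz": 0, "jaw": 60}, {"x": 0, "y": 0, "z": 0, "wx": 0, "wy": 0, "wz": 0, "jaw": 60}, {"x": 0, "y": 0, "z": 0, "wx": 0, "wy": 0, "wz": 0, "jaw": 60}])

```text
time_s: 9.5
ee_pos: [0.5688, -0.0001, 0.1062]
eef_rot: [-3.142, 0.0, 1.745]
force: [0.1, -0.5, 0.3]
grip_width: 0.0485
```

Emit:
carry_out(deltas=[{"x": 0, "y": 0, "z": -0.5, "wx": 0, "wy": 0, "wz": 0, "jaw": 60}, {"x": 0, "y": 0, "z": -1, "wx": 0, "wy": 0, "wz": 0, "jaw": 60}, {"x": 0, "y": 0, "z": -1, "wx": 0, "wy": 0, "wz": 0, "jaw": 60}, {"x": 0, "y": 0, "z": -1, "wx": 0, "wy": 0, "wz": 0, "jaw": 60}, {"x": 0, "y": 0, "z": -1, "wx": 0, "wy": 0, "wz": 0, "jaw": 60}, {"x": 0, "y": 0, "z": -1, "wx": 0, "wy": 0, "wz": 0, "jaw": 60}, {"x": 0, "y": 0, "z": -1, "wx": 0, "wy": 0, "wz": 0, "jaw": 60}, {"x": 0, "y": 0, "z": -1, "wx": 0, "wy": 0, "wz": 0, "jaw": 0}, {"x": 0, "y": 0, "z": 0, "wx": 0, "wy": 0, "wz": 0, "jaw": 0}])

```text
time_s: 10.25
ee_pos: [0.5698, -0.0001, 0.2611]
eef_rot: [3.135, 0.001, 1.745]
force: [-0.2, -1.0, 1.5]
grip_width: 0.0461
```

```bash
python3 - <<'E'
from h import *
plan([.621,-.286,.26],100)
w=ctrl.camera('wrist'); cv2.imwrite('pics/w6.png',w)
print(ctrl.mark_of('wrist','rack')[:3],ctrl.mark_of('wrist','tray_floor')[:3])
im=ctrl.camera('scene'); p=cam('scene')
cv2.imwrite('pics/s6.png',cv2.resize(im[190:320,260:380],None,fx=4.6,fy=4.6,interpolation=cv2.INTER_CUBIC))
E
```

```text
t 10.25 pos [ 5.698e-01 -1.000e-04  2.611e-01] rot [1.7964e+02 8.0000e-02 9.9980e+01] F [-0.2 -1.   1.5] w 0.0461
units xyz [-14.52   0.05   0.08]
turn [ 0.08  0.02 -0.  ]
units after turn [-14.52   0.04   0.06]
[{'position': [173.6, 314.5], 'conf': 0.88}, {'position': [271.1, 194.2], 'conf': 0.66}] []
```

View pics/w6.png

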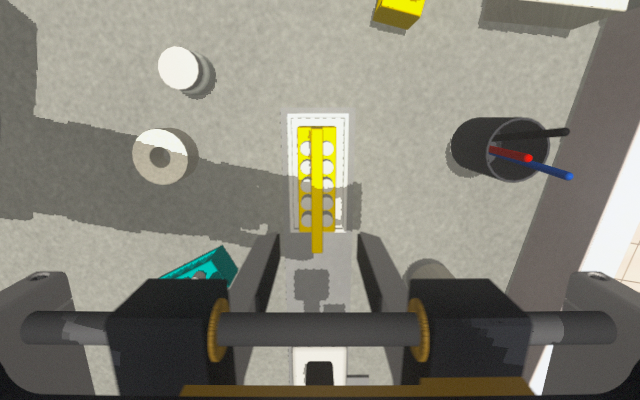

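View pics/s6.png

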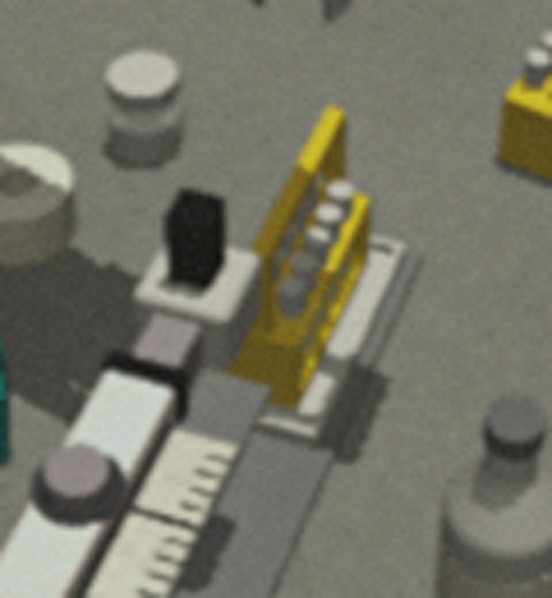

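Emit:
carry_out(deltas=[{"x": -0.4, "y": 0, "z": -1, "wx": 0, "wy": 0, "wz": 0, "jaw": 0}, {"x": -1, "y": 0, "z": 0, "wx": 0, "wy": 0, "wz": 0, "jaw": 0}, {"x": -1, "y": 0, "z": 0, "wx": 0, "wy": 0, "wz": 0, "jaw": 0}, {"x": -1, "y": 0, "z": 0, "wx": 0, "wy": 0, "wz": 0, "jaw": 0}, {"x": -1, "y": 0, "z": 0, "wx": 0, "wy": 0, "wz": 0, "jaw": 0}, {"x": -1, "y": 0, "z": 0, "wx": 0, "wy": 0, "wz": 0, "jaw": 0}, {"x": -1, "y": 0, "z": 0, "wx": 0, "wy": 0, "wz": 0, "jaw": 0}, {"x": -1, "y": 0, "z": 0, "wx": 0, "wy": 0, "wz": 0, "jaw": 0}, {"x": -1, "y": 0, "z": 0, "wx": 0, "wy": 0, "wz": 0, "jaw": 0}, {"x": -1, "y": 0, "z": 0, "wx": 0, "wy": 0, "wz": 0, "jaw": 0}, {"x": -1, "y": 0, "z": 0, "wx": 0, "wy": 0, "wz": 0, "jaw": 0}, {"x": -1, "y": 0, "z": 0, "wx": 0, "wy": 0, "wz": 0, "jaw": 0}])

```text
time_s: 11.45
ee_pos: [0.6081, -0.2255, 0.275]
eef_rot: [-3.14, -0.001, 1.745]
force: [0.2, -0.3, -0.3]
grip_width: 0.0004
```

Emit:
carry_out(deltas=[{"x": -1, "y": 0, "z": 0, "wx": 0, "wy": 0, "wz": 0, "jaw": 0}, {"x": -1, "y": 0, "z": 0, "wx": 0, "wy": 0, "wz": 0, "jaw": 0}, {"x": -1, "y": 0, "z": 0, "wx": 0, "wy": 0, "wz": 0, "jaw": 0}, {"x": -0.2, "y": 0, "z": 0, "wx": 0, "wy": 0, "wz": 0, "jaw": 0}, {"x": 0, "y": 0, "z": 0.5, "wx": 0, "wy": 0, "wz": 0, "jaw": 0}, {"x": 0, "y": 0, "z": 0.5, "wx": 0, "wy": 0, "wz": 0, "jaw": 0}, {"x": 0, "y": 0, "z": 0, "wx": 0, "wy": 0, "wz": 0, "jaw": 0}])

```text
time_s: 12.03
ee_pos: [0.6188, -0.2862, 0.2528]
eef_rot: [-3.138, -0.003, 1.746]
force: [0.5, 0.2, -0.3]
grip_width: -0.0001
```

```bash
python3 - <<'E'
from h import *
plan([.623,-.288,.215],100)
p=cam('wrist'); w=ctrl.camera('wrist'); o=ctrl.get_obs()['ee_pos']
q=w2px(p,[.623,-.288,.212])[0]; print(q, w2px(p,[o[0],o[1],.212])[0])
cv2.drawMarker(w,(int(q[1]),int(q[0])),(0,0,255),0,8)
cv2.imwrite('pics/w7.png',w)
im=ctrl.camera('scene')
cv2.imwrite('pics/s7.png',cv2.resize(im[190:380,220:360],None,fx=3.1,fy=3.1,interpolation=cv2.INTER_CUBIC))
t=ctrl.camera('top');cv2.imwrite('pics/t7.png',cv2.resize(t[120:230,300:500],None,fx=4,fy=4,interpolation=cv2.INTER_CUBIC))
E
```

```text
t 12.03 pos [ 0.6188 -0.2862  0.2528] rot [-1.7980e+02 -1.7000e-01  1.0003e+02] F [ 0.5  0.2 -0.3] w -0.0001
units xyz [-0.13  0.2   1.89]
turn [-0.04 -0.04  0.01]
units after turn [-0.12  0.19  1.89]
[228.56734096 322.37236873] [225.51149528 317.38762843]
```

View pics/w7.png

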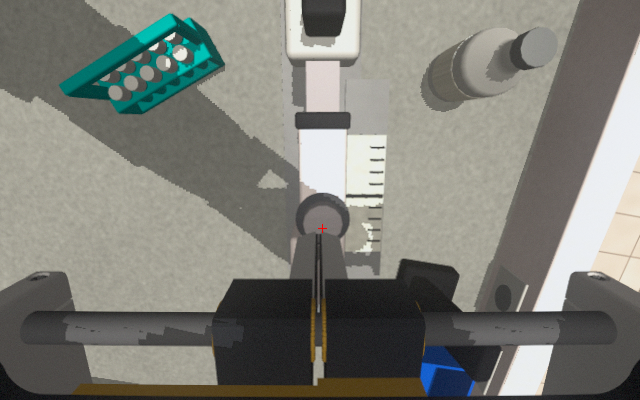

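View pics/s7.png

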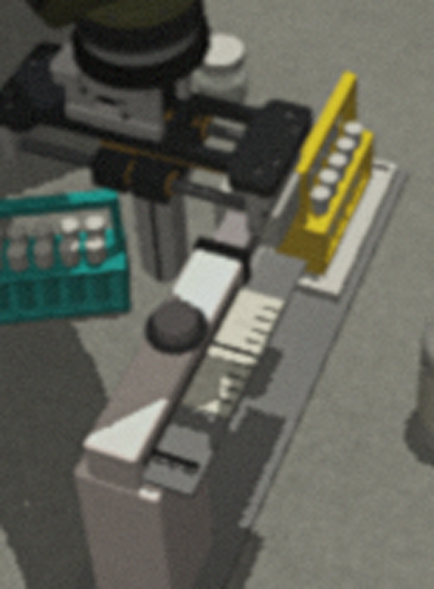

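View pics/t7.png

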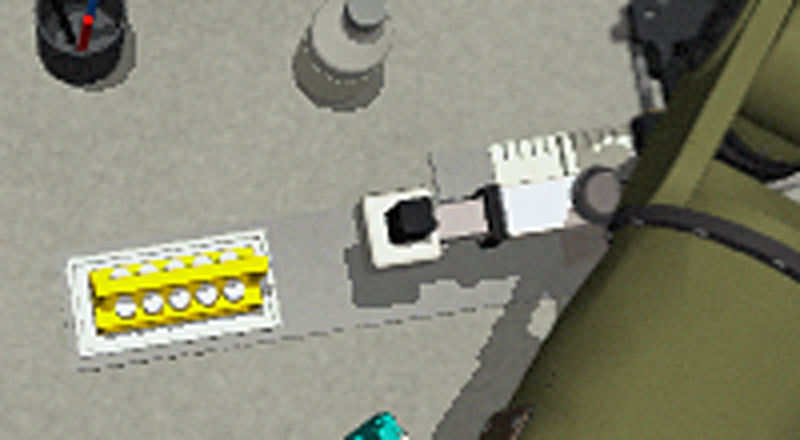

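Emit:
carry_out(deltas=[{"x": 0.15, "y": 0.12, "z": 0.7, "wx": 0, "wy": 0, "wz": 0, "jaw": 0}, {"x": 0, "y": 0, "z": 0.7, "wx": 0, "wy": 0, "wz": 0, "jaw": 0}, {"x": 0, "y": 0, "z": 0.4, "wx": 0, "wy": 0, "wz": 0, "jaw": 0}, {"x": 0, "y": 0, "z": 0, "wx": 0, "wy": 0, "wz": 0, "jaw": 0}, {"x": 0, "y": 0, "z": 0, "wx": 0, "wy": 0, "wz": 0, "jaw": 0}])

```text
time_s: 12.6
ee_pos: [0.6213, -0.2841, 0.2207]
eef_rot: [3.141, 0.0, 1.745]
force: [0.6, -0.5, 0.3]
grip_width: 0.0006
```

Emit:
carry_out(deltas=[{"x": 0, "y": 0, "z": 0.2, "wx": 0, "wy": 0, "wz": 0, "jaw": 0}, {"x": 0, "y": 0, "z": 0.2, "wx": 0, "wy": 0, "wz": 0, "jaw": 0}, {"x": 0, "y": 0, "z": 0.2, "wx": 0, "wy": 0, "wz": 0, "jaw": 0}, {"x": 0, "y": 0, "z": 0.2, "wx": 0, "wy": 0, "wz": 0, "jaw": 0}, {"x": 0, "y": 0, "z": 0, "wx": 0, "wy": 0, "wz": 0, "jaw": 0}, {"x": 0, "y": 0, "z": 0, "wx": 0, "wy": 0, "wz": 0, "jaw": 0}])

```text
time_s: 13.1
ee_pos: [0.6211, -0.2843, 0.2039]
eef_rot: [-3.141, -0.0, 1.745]
force: [-0.7, -1.2, -0.8]
grip_width: 0.0006
```

Emit:
carry_out(deltas=[{"x": 0, "y": 0, "z": 0.06, "wx": 0, "wy": 0, "wz": 0, "jaw": 0}, {"x": 0, "y": 0, "z": 0.06, "wx": 0, "wy": 0, "wz": 0, "jaw": 0}, {"x": 0, "y": 0, "z": 0, "wx": 0, "wy": 0, "wz": 0, "jaw": 0}, {"x": 0, "y": 0, "z": 0, "wx": 0, "wy": 0, "wz": 0, "jaw": 0}])

```text
time_s: 13.43
ee_pos: [0.6212, -0.2843, 0.2023]
eef_rot: [3.141, 0.0, 1.745]
force: [-2.6, 1.1, 5.5]
grip_width: 0.0003
```

```bash
python3 - <<'E'
from h import *
plan([.623,-.288,.215],100)
w=ctrl.camera('wrist'); cv2.imwrite('pics/w8.png',w)
im=ctrl.camera('scene')
cv2.imwrite('pics/s8.png',cv2.resize(im[240:380,220:340],None,fx=4.2,fy=4.2,interpolation=cv2.INTER_CUBIC))
E
```

```text
t 13.43 pos [ 0.6212 -0.2843  0.2023] rot [1.7999e+02 1.0000e-02 9.9980e+01] F [-2.6  1.1  5.5] w 0.0003
units xyz [-0.2   0.06 -0.64]
turn [ 0.  0. -0.]
units after turn [-0.2   0.06 -0.64]
```

View pics/w8.png

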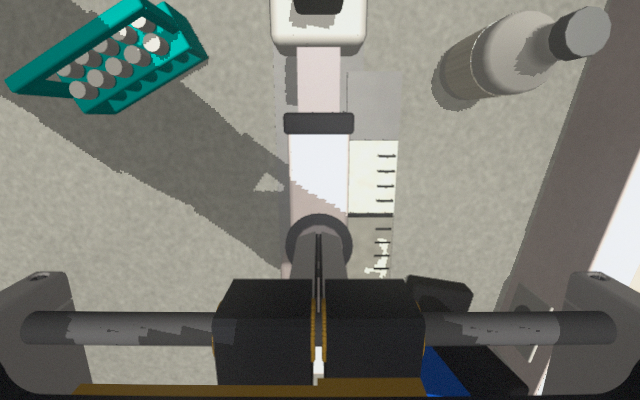

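View pics/s8.png

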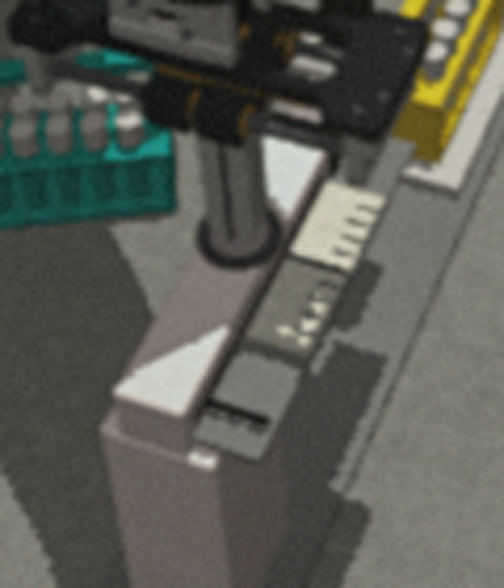

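Emit:
carry_out(deltas=[{"x": 0, "y": 0, "z": 0.1, "wx": 0, "wy": 0, "wz": 0, "jaw": 0}, {"x": 0, "y": 0, "z": 0, "wx": 0, "wy": 0, "wz": 0, "jaw": 0}, {"x": 0, "y": 0, "z": 0, "wx": 0, "wy": 0, "wz": 0, "jaw": 0}, {"x": 0, "y": 0, "z": 0, "wx": 0, "wy": 0, "wz": 0, "jaw": 0}])

```text
time_s: 13.87
ee_pos: [0.6213, -0.2844, 0.2021]
eef_rot: [3.14, 0.001, 1.745]
force: [-6.9, 3.1, 16.6]
grip_width: 0.0003
```

Emit:
carry_out(deltas=[{"x": 0, "y": 0, "z": -0.7, "wx": 0, "wy": 0, "wz": 0, "jaw": 0}, {"x": 0, "y": 0, "z": -0.9, "wx": 0, "wy": 0, "wz": 0, "jaw": 70}, {"x": 0, "y": 0, "z": -0.9, "wx": 0, "wy": 0, "wz": 0, "jaw": 70}, {"x": 0, "y": 0, "z": -0.9, "wx": 0, "wy": 0, "wz": 0, "jaw": 70}, {"x": 0.8, "y": 0, "z": -0.3, "wx": 0, "wy": 0, "wz": 0, "jaw": 70}, {"x": 1, "y": 0, "z": 0, "wx": 0, "wy": 0, "wz": 0, "jaw": 70}, {"x": 1, "y": 0, "z": 0, "wx": 0, "wy": 0, "wz": 0, "jaw": 70}, {"x": 1, "y": 0, "z": 0, "wx": 0, "wy": 0, "wz": 0, "jaw": 70}, {"x": 1, "y": 0, "z": 0, "wx": 0, "wy": 0, "wz": 0, "jaw": 70}, {"x": 1, "y": 0, "z": 0, "wx": 0, "wy": 0, "wz": 0, "jaw": 70}, {"x": 0.8, "y": 0, "z": 0, "wx": 0, "wy": 0, "wz": 0, "jaw": 70}, {"x": 0, "y": 0, "z": 0, "wx": 0, "wy": 0, "wz": 0, "jaw": 70}])

```text
time_s: 14.87
ee_pos: [0.5982, -0.1518, 0.2741]
eef_rot: [3.141, -0.0, 1.747]
force: [-1.0, 0.5, -0.5]
grip_width: 0.0654
```

```bash
python3 - <<'E'
from h import *
plan([.598,-.151,.265],100)
p=cam('wrist'); w=ctrl.camera('wrist'); o=ctrl.get_obs()['ee_pos']
q=w2px(p,[.598,-.151,.245])[0]; print(q, w2px(p,[o[0],o[1],.245])[0])
print(ctrl.mark_of('wrist','knob'))
cv2.drawMarker(w,(int(q[1]),int(q[0])),(0,0,255),0,8)
cv2.imwrite('pics/w9.png',w)
im=ctrl.camera('scene')
cv2.imwrite('pics/s9.png',cv2.resize(im[190:380,220:360],None,fx=3.1,fy=3.1,interpolation=cv2.INTER_CUBIC))
t=ctrl.camera('top');cv2.imwrite('pics/t9.png',cv2.resize(t[120:230,300:500],None,fx=4,fy=4,interpolation=cv2.INTER_CUBIC))
E
```

```text
t 14.87 pos [ 0.5982 -0.1518  0.2741] rot [ 1.7998e+02 -1.0000e-02  1.0010e+02] F [-1.   0.5 -0.5] w 0.0654
units xyz [ 0.04 -0.    0.46]
turn [ 0.   -0.    0.02]
units after turn [ 0.04 -0.    0.46]
[229.6043949  316.79100873] [232.74678428 316.76441131]
[{'position': [207.1, 316.4], 'conf': 0.72}]
```

View pics/w9.png

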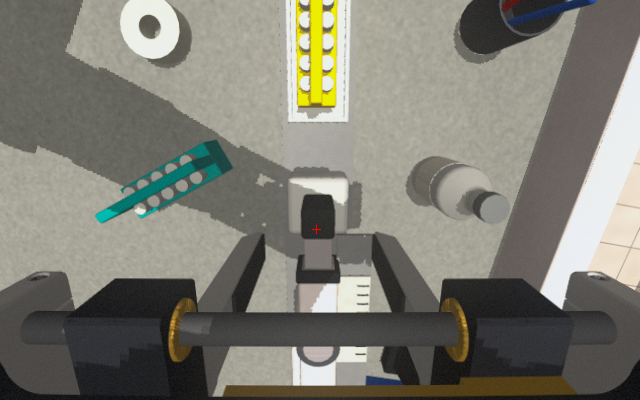

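View pics/s9.png

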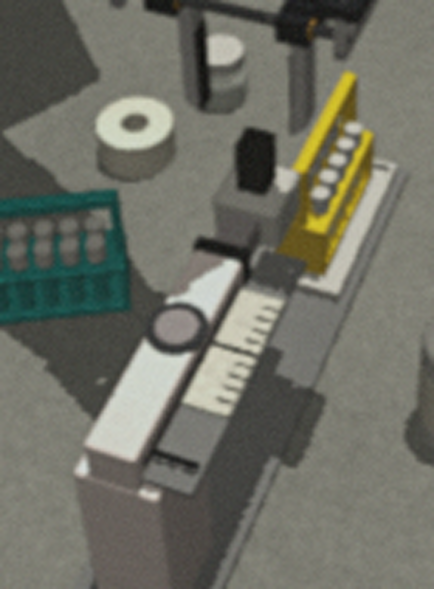

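View pics/t9.png

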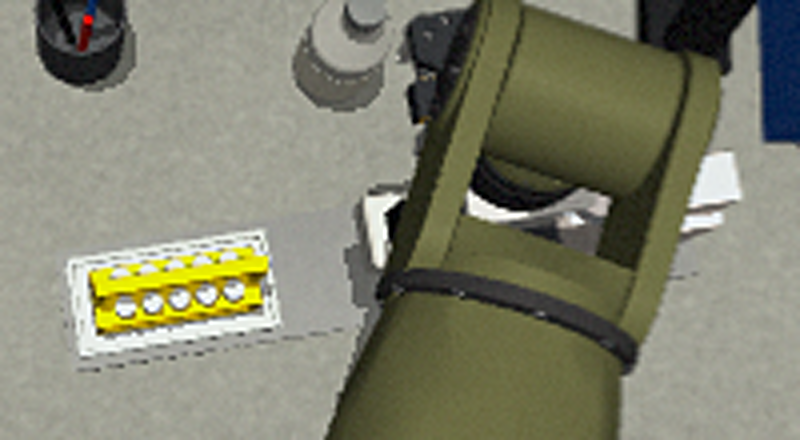

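```bash
python3 - <<'E'
from h import *
p=cam('wrist')
print(px2w(p,(207.1,316.4),.2)); print(px2w(p,(238,318),.245))
w=cv2.imread('pics/w9.png');cv2.imwrite('pics/w9z.png',cv2.resize(w[165:275,270:370],None,fx=5,fy=5,interpolation=cv2.INTER_CUBIC))
E
```

```text
[ 0.59712634 -0.15072693  0.2       ]
[ 0.60006895 -0.16006634  0.245     ]
```

View pics/w9z.png

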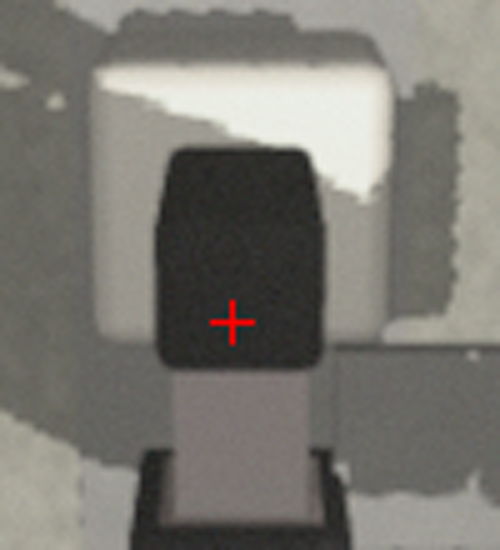

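Emit:
carry_out(deltas=[{"x": 0.1, "y": 0, "z": 0.8, "wx": 0, "wy": 0, "wz": 0, "jaw": 70}, {"x": 0, "y": 0, "z": 0.9, "wx": 0, "wy": 0, "wz": 0, "jaw": 70}, {"x": 0, "y": 0, "z": 0.9, "wx": 0, "wy": 0, "wz": 0, "jaw": 60}, {"x": 0, "y": 0, "z": 0.6, "wx": 0, "wy": 0, "wz": 0, "jaw": 50}, {"x": 0, "y": 0, "z": 0, "wx": 0, "wy": 0, "wz": 0, "jaw": 0}, {"x": 0, "y": 0, "z": 0, "wx": 0, "wy": 0, "wz": 0, "jaw": 0}, {"x": 0, "y": 0, "z": 0, "wx": 0, "wy": 0, "wz": 0, "jaw": 0}, {"x": 0, "y": 0, "z": 0, "wx": 0, "wy": 0, "wz": 0, "jaw": 0}, {"x": 0, "y": 0, "z": 0, "wx": 0, "wy": 0, "wz": 0, "jaw": 0}, {"x": 0, "y": 0, "z": 0, "wx": 0, "wy": 0, "wz": 0, "jaw": 0}, {"x": 0, "y": 0, "z": 0, "wx": 0, "wy": 0, "wz": 0, "jaw": 0}], squeeze=40)

```text
time_s: 15.98
ee_pos: [0.598, -0.1526, 0.2109]
eef_rot: [3.141, 0.001, 1.745]
force: [-3.8, -0.7, 5.7]
grip_width: 0.0238
```

```bash
python3 - <<'E'
from h import *
plan([.598,-.151,.207],100)
w=ctrl.camera('wrist')
cv2.imwrite('pics/w10.png',w)
im=ctrl.camera('scene'); s=cam('scene')
cv2.imwrite('pics/s10.png',cv2.resize(im[265:365,255:325],None,fx=6,fy=6,interpolation=cv2.INTER_CUBIC))
print(ctrl.mark_of('scene','pointer'),ctrl.mark_of('scene','scale_mark'))
E
```

```text
t 15.98 pos [ 0.598  -0.1526  0.2109] rot [1.7996e+02 5.0000e-02 9.9980e+01] F [-3.8 -0.7  5.7] w 0.0238
units xyz [0.08 0.01 0.19]
turn [ 0.01  0.01 -0.  ]
units after turn [0.08 0.01 0.19]
[{'position': [341.4, 275.0], 'conf': 0.9}, {'position': [223.7, 291.0], 'conf': 0.68}, {'position': [214.4, 383.0], 'conf': 0.61}] [{'position': [302.6, 294.0], 'conf': 0.89}]
```

View pics/w10.png

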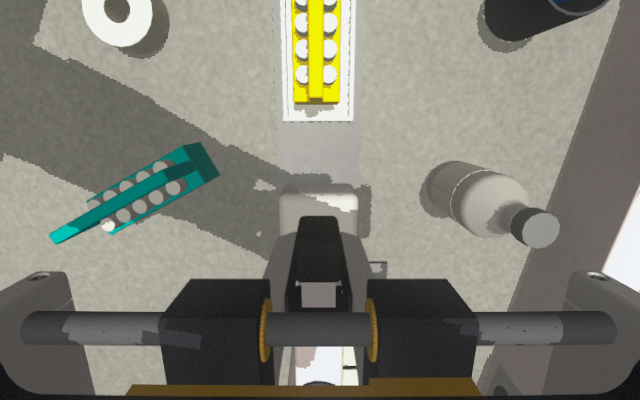

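View pics/s10.png

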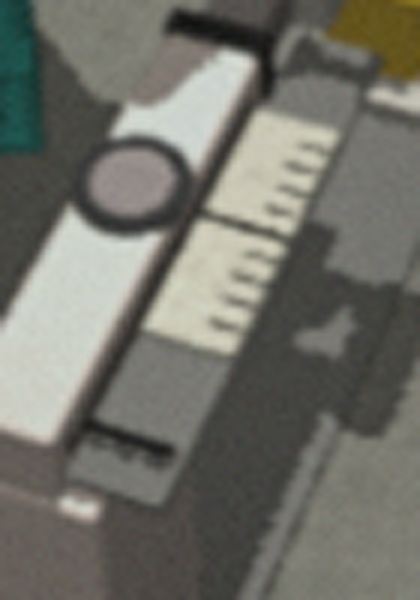

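```bash
python3 - <<'E'
from h import *
p=cam('scene')
def z(x,y,o): return (265+(y+.5)/6-.5, 255+(x+.5)/6-.5)
c=np.array([.571,-.003]); ux=np.array([.985,.1736]); uy=np.array([-.1736,.985])
m=z(240,223,0); q=z(130,440,0); print(m,q)
for h in (.15,.16,.17,.175,.18,.185,.19):
    M=px2w(p,m,h)[:2]-c; Q=px2w(p,q,h)[:2]-c
    Q2=px2w(p,q,h+.004)[:2]-c
    print(h,M@ux,Q@ux,'dy',(M-Q)@uy,(M-Q2)@uy, M@uy)
E
```

```text
(301.75, 294.5833333333333) (337.9166666666667, 276.25)
0.15 0.025745799535488237 0.026282410121691656 dy 0.0945579460601181 0.09687360316302399 -0.25707527724842866
0.16 0.02918556314525523 0.0297153002763538 dy 0.09334675154818267 0.0956624086510886 -0.2640756145176288
0.17 0.0326253267550223 0.03314819043101594 dy 0.09213555703624715 0.09445121413915299 -0.27107595178682914
0.175 0.03434520855990567 0.034864635508346974 dy 0.0915299597802794 0.09384561688318523 -0.27457612042142915
0.18 0.036065090364789366 0.036581080585678084 dy 0.09092436252431159 0.09324001962721747 -0.27807628905602944
0.185 0.03778497216967274 0.03829752566300902 dy 0.09031876526834377 0.09263442237124973 -0.28157645769062944
0.19 0.03950485397455633 0.040013970740340146 dy 0.08971316801237601 0.09202882511528197 -0.2850766263252296
```

Emit:
carry_out(deltas=[{"x": 0.2, "y": 0, "z": 0, "wx": 0, "wy": 0, "wz": 0, "jaw": 0}, {"x": 0.4, "y": 0, "z": 0, "wx": 0, "wy": 0, "wz": 0, "jaw": 0}, {"x": 0.5, "y": 0, "z": 0, "wx": 0, "wy": 0, "wz": 0, "jaw": 0}, {"x": 0.6, "y": 0, "z": 0, "wx": 0, "wy": 0, "wz": 0, "jaw": 0}, {"x": 0.6, "y": 0, "z": 0, "wx": 0, "wy": 0, "wz": 0, "jaw": 0}, {"x": 0.6, "y": 0, "z": 0, "wx": 0, "wy": 0, "wz": 0, "jaw": 0}, {"x": 0.6, "y": 0, "z": 0, "wx": 0, "wy": 0, "wz": 0, "jaw": 0}, {"x": 0.5, "y": 0, "z": 0, "wx": 0, "wy": 0, "wz": 0, "jaw": 0}, {"x": 0.3, "y": 0, "z": 0, "wx": 0, "wy": 0, "wz": 0, "jaw": 0}, {"x": 0, "y": 0, "z": 0, "wx": 0, "wy": 0, "wz": 0, "jaw": 0}, {"x": 0, "y": 0, "z": 0, "wx": 0, "wy": 0, "wz": 0, "jaw": 0}])

```text
time_s: 17.1
ee_pos: [0.5829, -0.0678, 0.2108]
eef_rot: [3.141, 0.001, 1.745]
force: [-5.7, -4.0, 6.5]
grip_width: 0.0239
```

```bash
python3 - <<'E'
from h import *
plan([.598,-.151,.207],100)
w=ctrl.camera('wrist')
cv2.imwrite('pics/w11.png',w)
im=ctrl.camera('scene'); cv2.imwrite('pics/s11r.png',im)
cv2.imwrite('pics/s11.png',cv2.resize(im[265:365,255:325],None,fx=6,fy=6,interpolation=cv2.INTER_CUBIC))
t=ctrl.camera('top');cv2.imwrite('pics/t11.png',cv2.resize(t[120:230,300:500],None,fx=4,fy=4,interpolation=cv2.INTER_CUBIC))
E
```

```text
t 17.1 pos [ 0.5829 -0.0678  0.2108] rot [1.7999e+02 6.0000e-02 9.9990e+01] F [-5.7 -4.   6.5] w 0.0239
units xyz [-4.23  0.02  0.2 ]
turn [ 0.    0.01 -0.  ]
units after turn [-4.23  0.02  0.19]
```

View pics/w11.png

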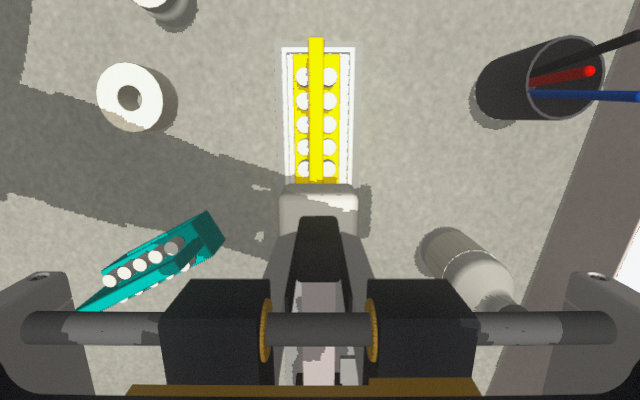

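View pics/s11.png

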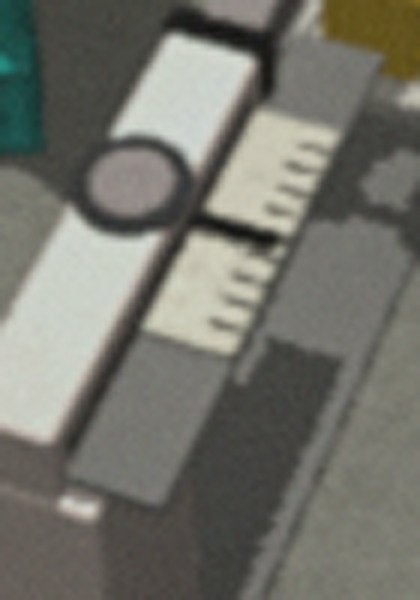

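View pics/t11.png

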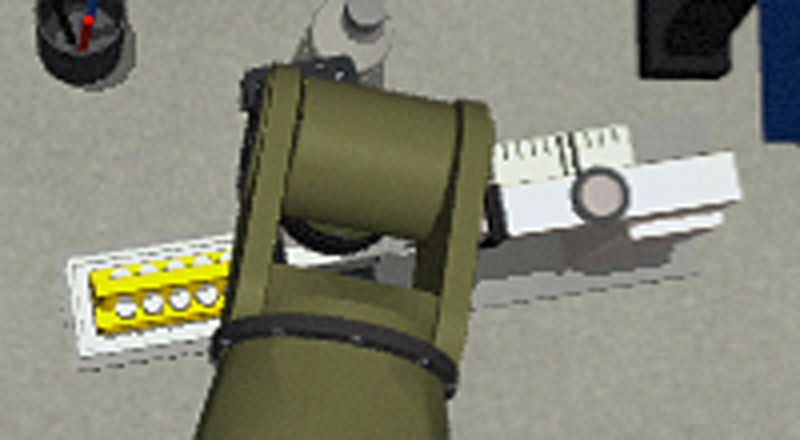

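```bash
python3 - <<'E'
from h import *
t=ctrl.camera('top'); cv2.imwrite('pics/t11r.png',t)
cv2.imwrite('pics/t12.png',cv2.resize(t[148:178,415:475],None,fx=13,fy=13,interpolation=cv2.INTER_CUBIC))
im=cv2.imread('pics/s11r.png')
cv2.imwrite('pics/s12.png',cv2.resize(im[280:330,270:320],None,fx=12,fy=12,interpolation=cv2.INTER_CUBIC))
E
```

```text
(no output)
```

View pics/t12.png

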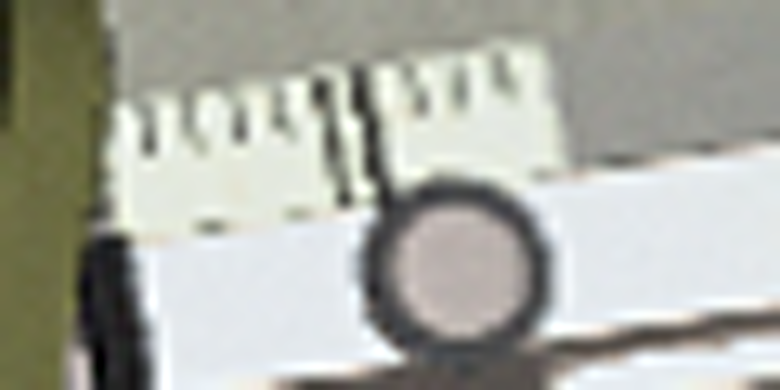

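View pics/s12.png

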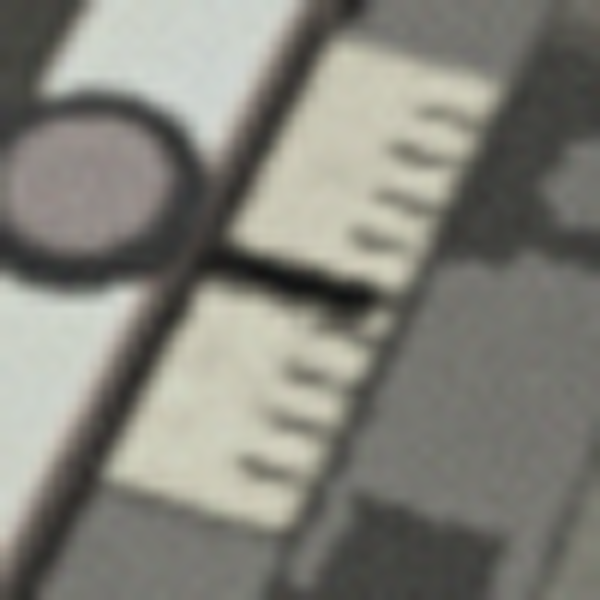

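Emit:
carry_out(deltas=[{"x": 0.2, "y": 0, "z": 0, "wx": 0, "wy": 0, "wz": 0, "jaw": 0}, {"x": 0.15, "y": 0, "z": 0, "wx": 0, "wy": 0, "wz": 0, "jaw": 0}, {"x": 0, "y": 0, "z": 0, "wx": 0, "wy": 0, "wz": 0, "jaw": 0}, {"x": 0, "y": 0, "z": 0, "wx": 0, "wy": 0, "wz": 0, "jaw": 0}])

```text
time_s: 17.63
ee_pos: [0.5817, -0.0612, 0.2109]
eef_rot: [3.141, 0.001, 1.745]
force: [-5.3, -3.9, 6.7]
grip_width: 0.0236
```

```bash
python3 - <<'E'
from h import *
plan([.598,-.151,.207],100)
t=ctrl.camera('top'); cv2.imwrite('pics/t13r.png',t)
cv2.imwrite('pics/t13.png',cv2.resize(t[148:178,415:475],None,fx=13,fy=13,interpolation=cv2.INTER_CUBIC))
im=ctrl.camera('scene'); cv2.imwrite('pics/s13r.png',im)
cv2.imwrite('pics/s13.png',cv2.resize(im[280:330,270:320],None,fx=12,fy=12,interpolation=cv2.INTER_CUBIC))
E
```

```text
t 17.63 pos [ 0.5817 -0.0612  0.2109] rot [1.7999e+02 7.0000e-02 9.9970e+01] F [-5.3 -3.9  6.7] w 0.0236
units xyz [-4.56  0.02  0.2 ]
turn [ 0.    0.01 -0.01]
units after turn [-4.56  0.02  0.19]
```

View pics/t13.png

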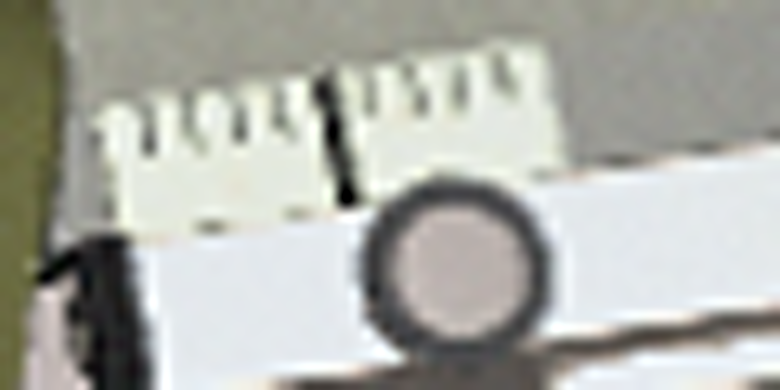

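View pics/s13.png

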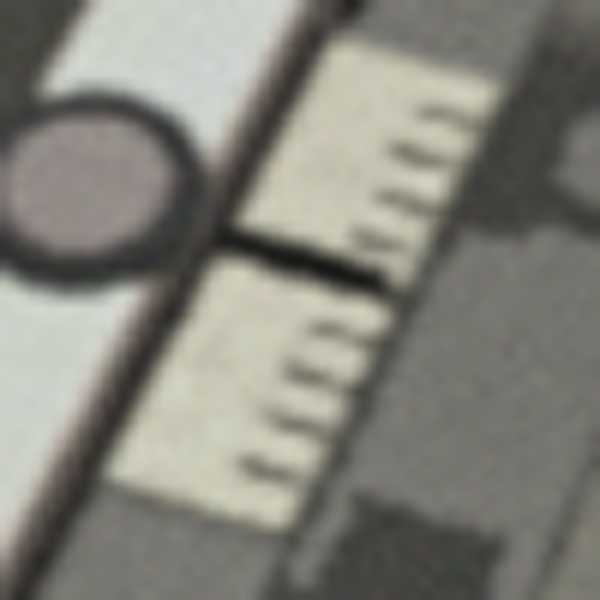

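```bash
python3 - <<'E'
import cv2,numpy as np
def cen(a,rows,c0,c1,axis):
    g=cv2.cvtColor(a,cv2.COLOR_BGR2GRAY).astype(float); out=[]
    for r in rows:
        l=g[r,c0:c1] if axis==0 else g[c0:c1,r]
        bg=np.percentile(l,70); w=np.clip(bg-20-l,0,None); out.append((round((w*np.arange(c0,c1)).sum()/w.sum(),2),round(w.sum())))
    return out
for f in ['top0','t13r']: print(f,cen(cv2.imread(f'pics/{f}.png'),range(156,162),437,446,0))
for f in ['scene0','s13r']: print(f,cen(cv2.imread(f'pics/{f}.png'),range(291,300),296,310,1))
E
```

```text
top0 [(np.float64(440.6), 198), (np.float64(439.57), 111), (np.float64(439.63), 167), (np.float64(440.26), 170), (np.float64(440.33), 136), (np.float64(440.59), 129)]
t13r [(np.float64(440.48), 293), (np.float64(440.19), 288), (np.float64(440.03), 322), (np.float64(440.43), 268), (np.float64(440.78), 289), (np.float64(440.96), 248)]
scene0 [(np.float64(300.68), 105), (np.float64(301.37), 126), (np.float64(301.54), 116), (np.float64(301.9), 125), (np.float64(302.29), 131), (np.float64(303.29), 176), (np.float64(303.77), 172), (np.float64(304.27), 130), (np.float64(303.67), 159)]
s13r [(np.float64(300.15), 373), (np.float64(300.6), 394), (np.float64(300.92), 411), (np.float64(301.22), 404), (np.float64(301.42), 388), (np.float64(302.1), 415), (np.float64(302.59), 440), (np.float64(302.77), 426), (np.float64(302.73), 384)]
```

```bash
python3 - <<'E'
from h import *
cv2.imwrite('pics/s14.png',ctrl.camera('scene')); o=ctrl.get_obs(); print(o['time_s'],o['joint_vel'].round(3),o['ee_pos'],o['force'])
E
```

```text
17.7833 [-0.001 -0.001  0.001  0.001 -0.001 -0.   ] [ 0.58173711 -0.06129522  0.21085341] [-6.82160755 -4.36844778  7.79666739]
```

View pics/s14.png

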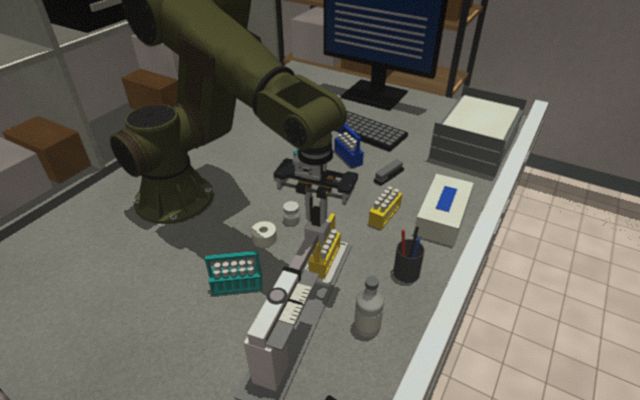

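The rack stands in the tray at about (325, 250), the gripper is holding the knob, and the other objects are where they started. Handing in.

```bash
python3 -c "
from station import ctrl
print(ctrl.hand_in())"
```

```text
the job is handed in; nothing more can be done
None
```

I carried the handled yellow rack by its bar into the tray and pressed the lock button down. I then pulled the boom out by its knob to the long mark, and handed in at about 17.8 s still holding the knob. No verdict was reported.

What the last checks showed:
- **Pointer:** it lies over the long mark in both the top and scene views. Allowing for its height above the scale, I estimate it is within about 1 mm.
- **Lock button:** it hit bottom with the fingertips at 0.202 m and 16.6 N. The boom then moved freely.
- **Rack:** it stands flat in the tray. The two cameras put the tray's centre about 5 mm apart, so the rack may be a few mm off centre, well inside the 16 mm allowed.
- **Grip:** the fingers are 23.6 mm apart on the 24 mm knob, and the arm is at rest. A steady force of about 11 N remains on the tool, more than the spring and friction account for; I did not trace the cause, but it is well under the limits.
- **Other things on the desk:** none looked moved in the last scene picture.

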